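Open the door chime's battery well

ROBOT

A 6-joint arm with a two-finger parallel gripper is mounted at the origin on the work surface. World frame = base frame: x ahead of the robot, y to its left, z up, the work surface at z = 0. Lengths are in m, angles in rad, forces in N, time in s.
With the tool pointing down it reaches from about 0.375 to 0.9 m from the base axis. Payload 3.1 kg.
Tool frame: the origin (TCP) lies where the fingers leave the gripper's body, on its centre line; the fingertips stand 73 mm ahead of it and the grasp point (between the pads) lies 54 mm ahead of it; z points along the fingers, y is the line along which they close (so a half turn about z gives the same grasp; the last joint's range is limited). The gripper opens to 85 mm and grips with 20 to 120 N. Pads are 22 mm wide; open, the fingers measure 114 mm over their backs; the gripper's body (76 mm by 85 mm) begins 54 mm behind the grasp point. The pads swing forward as they close: fully open they stand 13 mm farther back than shut.
Start: joints at [-0.178, 0.527, 1.433, -0, 1.181, -0.178], TCP at [0.625, 0, 0.304] pointing down, gripper open.
Joint ranges: [-3.08, 3.08], [-0.75, 2.2], [0.22, 2.44], [-1.43, 4.57], [0, 2.65], [-2.85, 2.85]. Speed limits (rad/s): [2.79, 2.79, 3.14, 3.14, 3.14, 3.14].

INTERFACE

Orientations are given as a unit quaternion [x, y, z, w].
In Python, from station import manip gives the robot as it stands.
- The arm moves only by the shell command python3 -m crank 'ROWS' [FORCE]. ROWS is JSON, a list of rows, each an object with "dp": the shift along the tool's x, y, z normalised to -1 to 1, where 1 is 50 cm, a list of three; "delta_rot": the turn, a rotation vector about the tool's x, y, z normalised to -1 to 1, where 1 is 2 pi rad, a list of three; "fingers": the opening, from -1 (shut) to 1 (fully open). A call has 1 to 12 rows; each row shifts and turns the commanded pose from where the row before left it, along the tool's axes as they then stand; what a row does not reach is not made up. A row lasts 1/12 s, in which the tool goes at most 41.7 mm and 7.16 degrees, less where a joint would pass 70% of its speed; a pose out of reach is approached as far as the arm can. A call with a number of a shift or a turn outside -1 to 1 is refused whole. A call with a gripper value outside its range is refused whole. The fingers move at their own pace and stop on an object; FORCE is the grip in N (left out, the last holds). Time passes only in rows, so rows that do not move let the fingers close. It gives the time, the measured TCP pose, the force, the opening and the grip force at its end, in the units of the state.
- manip.sense(): the state, without advancing time (a new reading comes with each control period).
- manip.snapshot(name): name is "scene" or "side" or "wrist"; returns (picture, depth): 400x640x3 uint8, red, green, blue; 400x640 float32, m along the optical axis (not along the pixel's ray), 0 where there is no reading.
- manip.camera_model(name): a dict with "fx", "fy", "cx", "cy" (pixels), "k1" (the pictures are not rectified: a ray, as slopes to the right and down, at radius r is drawn at 1 + k1 r^2 times it, then the intrinsics apply), "origin" and "attitude" of the camera in the world. Camera axes: x right, y up, looking along -z (the intrinsics and any distortion apply to the point x, -y, -z); pixel columns grow to the right and rows downward; lengths in m; the calibration is good to about 2 mm. A picture is of the moment at which its call begins: read the wrist's pose just before it. camera_model takes no time and is no camera call; for the wrist camera it gives the pose at the moment of the call.
- manip.sign_off(): hands the job in; it is judged then, once.
The state is a dict: "t": time; "q": joint angles; "qd": joint speeds; "tau": joint torques, N m; "tcp_pos": TCP position; "tool_rot": TCP orientation; "force": force on the tool from outside, world axes, zero at the start; "ft_torque": the same for the moment, N m; "finger_gap": opening from 0.0 (shut) to 1.0 (fully open); "gripper_force": force on a finger pad.
Only numpy, scipy, OpenCV 4.12 (cv2) and the standard library are available. Lean on these libraries where they do the work, as an engineer would, in place of code of your own. Each camera call takes 0.05 s, during which the arm holds its last target. There are 200 camera calls.

TASK

The cordless door chime needs a new battery: it is the square unit lying on its face on the hall table. Push its sprung battery cap down, twist it anticlockwise past its catch, lift it off and set it down gently, upright, in the wooden key tray. Leave the round night light, which has the same kind of cap, alone.

Things in the scene. Friction and masses are not known exactly. Their poses are not given: they have to be found in the camera images.
- cap_grip (a point): The chime's alloy battery cap, 0.18 kg: drum 46 mm across, 22 mm high; on it a grip bar 44 long, 16 wide, 32 mm high. Two 9 mm lugs at its foot reach 31 mm out, in line with the bar. Point: on the axis, in the bar, 44 mm above the underside, 22 above the drum's top; x along the bar, z up. Spring: 4 N to start, 10 N at the bottom, 10 mm down. The catch clears from 6 mm down (aim for 8 to 9).
- chime: Cordless door chime: square grey box 104 x 104 x 50 mm, fixed. Origin: centre of its underside; z up. The cap sits in the middle, bar along the box's x, drum 10 mm proud, bar's top at 92 mm. Kept down and turned anticlockwise (from above), the cap has its lugs in open slots from about 46 degrees and lifts straight out; a stop ends the turn at about 90 (66 is good). It does not turn clockwise.
- tray: Wooden key tray, 190 mm (its x) by 150 mm (its y), rim 22 mm high, walls and floor 6 mm thick, empty, fixed. Origin at the centre of its underside on the table; z up.
- nightlight: Not to be touched: round grey night light, 116 mm across and 50 mm high, with an alloy cap and grip bar just like the chime's, bar's top 92 mm above the table. Fixed. Origin at the centre of its underside; bar along its x.
Mind the look-alikes: they are no part of the job. What is shaped like the chime but pink is not meant. Of the things that look like the part that bears cap_grip, the smaller one is meant.

How it is judged:
On the way, in this order (a step that is already met when the one before it is completed fails the run):
1. the chime's cap is pushed down against its spring by at least 4 mm (z of cap_grip in the frame of chime below 0.078 m), for 0.05 s.
2. the cap is lifted clear of the chime, in the fingers (z of cap_grip in the frame of chime above 0.105 m and contact force between the fingers and cap above 0.5 N), for 0.2 s.
At the end, for the whole second after the job is handed in: The chime's cap stands upright (within 10 degrees), at rest, flat on the floor of the key tray: its axis within 80 mm of the tray's centre along x and 60 mm along y, its point 42 to 58 mm above the tray's underside (x of cap_grip in the frame of tray between -0.08 and 0.08 m and y of cap_grip in the frame of tray between -0.06 and 0.06 m and z of cap_grip in the frame of tray between 0.042 and 0.058 m and angle between cap_grip's own z axis and vertical below 0.17 rad and linear speed of cap below 0.02 m/s); the robot touches nothing.
It fails at once if the night light is pushed (more than 3 N) (contact force between any of the arm, the fingers and nightlight above 3 N).
It fails at once if the cap is dropped or thrown (falls freely faster than 0.6 m/s, a drop of about 18 mm) (linear speed of cap above 0.6 m/s and contact force between the fingers and cap below 0.05 N).
It fails at once if the catch is forced: the seated cap is turned past it without being pushed down (horizontal distance between cap_grip and chime below 0.015 m and z of cap_grip in the frame of chime between 0.0775 and 0.09 m and angle between the x axis of cap_grip and the x axis of chime, either way round between 0.21 and 0.55 rad).
It also fails if it takes over 40 s, if anything falls off the work surface, if the arm or the gripper's body presses on something with over 40 N, if the wrist force passes 120 N, or if a joint passes its speed limit or range.

## Working session

There is one attempt and no reset: what is moved stays moved. The work goes in short steps, Python scripts to look and compute and a shell command to move; the robot and the scene stay as the last step left them, time stands still between calls to the robot, and variables do not carry over. Pictures are saved under pics/ and viewed, at most 10 in all, crops included, and the job is handed in when it is done.

```bash
mkdir -p pics; cat > h.py <<'E'
import numpy as np,cv2
from station import manip
from scipy.spatial.transform import Rotation as R
def cloud(name):
    m=manip.camera_model(name); img,d=manip.snapshot(name)
    v,u=np.mgrid[0:400,0:640].astype(np.float64)
    K=np.array([[m['fx'],0,m['cx']],[0,m['fy'],m['cy']],[0,0,1]])
    p=cv2.undistortPoints(np.stack([u.ravel(),v.ravel()],1)[:,None],K,np.array([m['k1'],0,0,0,0.]))[:,0]
    z=d.ravel(); P=np.stack([p[:,0]*z,-p[:,1]*z,-z],1)
    a=np.array(m['attitude']); Rm=a if a.shape==(3,3) else R.from_quat(a).as_matrix()
    W=P@Rm.T+np.array(m['origin']); W[z==0]=np.nan
    return img,W.reshape(400,640,3)
def save(n,img): cv2.imwrite('pics/'+n+'.png',img[:,:,::-1])
E
python3 - <<'E'
from h import *
img,W=cloud('scene');save('scene',img);np.save('scene.npy',W)
img,W=cloud('side');save('side',img);np.save('side.npy',W)
print(manip.sense(),manip.camera_model('scene'))
E
```

```text
{'t': 0.1, 'q': array([-1.78499555e-01,  5.28380670e-01,  1.43375647e+00,  3.14249229e-05,
        1.18143027e+00, -1.78527523e-01]), 'qd': array([-0.00056914, -0.00212219, -0.00365902,  0.00061981,  0.00026789,
        0.00036473]), 'tau': array([ 4.33945943e-04, -4.43301880e+01, -1.78587180e+01, -2.04061280e-04,
        3.88642526e-03,  1.10165692e-05]), 'tcp_pos': array([6.24500082e-01, 1.26557464e-04, 3.03032390e-01]), 'tool_rot': array([ 7.07100776e-01,  7.07112097e-01, -5.51175869e-04, -8.19346007e-04]), 'force': array([-0.26449305, -0.87451709, -0.13848908]), 'ft_torque': array([-0.05910763, -0.01010072,  0.04035329]), 'gripper_force': 0.0, 'finger_gap': 0.9979854201113518} {'fx': 420.827925410163, 'fy': 420.827925410163, 'cx': 320.84848428362784, 'cy': 196.6314415301183, 'k1': -0.11531574387276662, 'origin': array([ 1.24557878, -0.13875209,  0.65212748]), 'attitude': array([0.32888321, 0.29352179, 0.61264761, 0.65600587])}
```

View pics/scene.png

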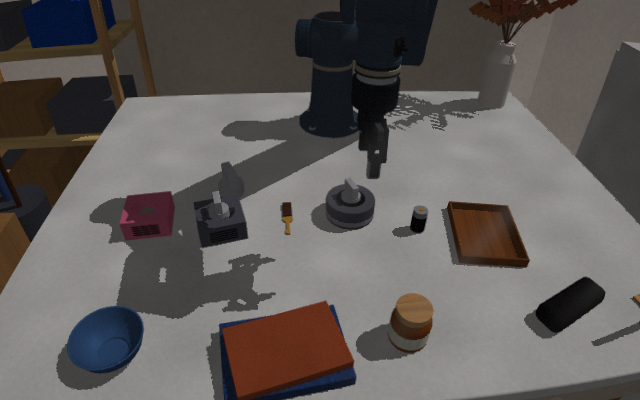

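View pics/side.png

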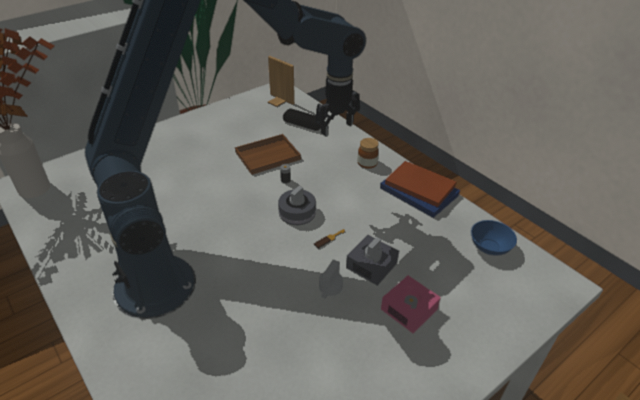

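The scene view shows the grey chime at about (221,221), the pink look-alike at (148,215), the night light at (350,205) and the tray at (487,234). A grey object stands behind the chime at (232,183). The side view has the chime at (373,258) and the tray at (268,154). Next I'll measure them.

```bash
python3 - <<'E'
from h import *
from scipy import ndimage as N
for n in ['scene','side']:
    W=np.load(n+'.npy'); print(n)
    P=W.reshape(-1,3); P=P[np.isfinite(P[:,0])]
    t=P[(abs(P[:,2])<.015)&(P[:,0]>.3)&(P[:,0]<.8)&(abs(P[:,1])<.4)];print('table',np.median(t[:,2]))
    x0,y0,s=.25,-.6,.003
    k=(P[:,2]>.012)&(P[:,2]<.14)&(P[:,0]>x0)&(P[:,0]<1.)&(abs(P[:,1])<.6); Q=P[k]
    g=np.zeros((260,410),int); i=((Q[:,0]-x0)/s).astype(int); j=((Q[:,1]-y0)/s).astype(int); g[i,j]=1
    L,nn=N.label(N.binary_dilation(g,np.ones((3,3)))); l=L[i,j]
    for q in range(1,nn+1):
        o=Q[l==q]
        if len(o)<60: continue
        c,wh,a=cv2.minAreaRect(o[:,:2].astype(np.float32))
        print(q,len(o),'c',np.round(c,3),'wh',np.round(wh,3),'a %.1f'%a,'z %.3f'%o[:,2].max())
        for lo,hi in [(.044,.054),(.056,.064),(.08,.1)]:
            b=o[(o[:,2]>lo)&(o[:,2]<hi)]
            if len(b)>15:
                c,wh,a=cv2.minAreaRect(b[:,:2].astype(np.float32)); print('   ',lo,len(b),np.round(c,4),np.round(wh,4),'a %.1f'%a,np.median(b[:,2]).round(4))
E
```

```text
scene
table -0.0002359140548114924
1 599 c [ 0.374 -0.29 ] wh [0.065 0.062] a 77.3 z 0.077
    0.044 46 [ 0.3754 -0.2911] [0.0582 0.0199] a 31.0 0.049
    0.056 40 [ 0.3732 -0.2893] [0.0594 0.0227] a 25.9 0.0605
2 1800 c [0.478 0.   ] wh [0.115 0.117] a 38.9 z 0.094
    0.044 935 [ 0.4781 -0.    ] [0.114  0.1154] a 73.1 0.0496
    0.056 113 [4.79e-01 2.00e-04] [0.0443 0.0388] a 83.2 0.0595
    0.08 135 [4.762e-01 1.000e-04] [0.0459 0.0173] a 18.5 0.0905
3 2012 c [ 0.484 -0.472] wh [0.111 0.106] a 6.0 z 0.053
    0.044 1120 [ 0.4838 -0.4718] [0.1107 0.1053] a 6.2 0.049
4 2046 c [ 0.51 -0.3 ] wh [0.11  0.104] a 14.4 z 0.094
    0.044 1118 [ 0.5102 -0.3006] [0.1095 0.1042] a 14.2 0.0493
    0.056 150 [ 0.5117 -0.3008] [0.0448 0.0444] a 6.4 0.0595
    0.08 124 [ 0.5114 -0.3012] [0.0463 0.0163] a 14.0 0.0909
5 992 c [0.572 0.306] wh [0.153 0.194] a 80.5 z 0.026
6 335 c [0.541 0.152] wh [0.033 0.034] a 11.2 z 0.061
    0.044 52 [0.5484 0.1482] [0.0328 0.015 ] a 66.2 0.0484
    0.056 111 [0.54   0.1523] [0.0317 0.0327] a 77.6 0.0583
7 2083 c [0.798 0.396] wh [0.061 0.16 ] a 23.6 z 0.043
8 1
[... 1555 characters left out ...]
49
14 2362 c [ 0.846 -0.162] wh [0.161 0.215] a 9.1 z 0.052
    0.044 937 [ 0.8496 -0.1602] [0.1343 0.1894] a 16.1 0.046
15 984 c [ 0.827 -0.462] wh [0.132 0.126] a 15.4 z 0.055
    0.044 251 [ 0.8275 -0.462 ] [0.1318 0.1259] a 16.2 0.0482
16 520 c [0.816 0.056] wh [0.073 0.068] a 78.1 z 0.091
    0.044 51 [0.8063 0.0406] [0.0379 0.0684] a 53.9 0.0498
    0.056 61 [0.8066 0.0458] [0.0403 0.0683] a 44.9 0.0592
    0.08 168 [0.8202 0.058 ] [0.0648 0.0605] a 27.8 0.0845
21 400 c [0.843 0.565] wh [0.03  0.073] a 9.0 z 0.140
    0.044 33 [0.8391 0.5666] [0.0177 0.0659] a 14.3 0.0483
    0.056 21 [0.8398 0.5682] [0.0148 0.0665] a 14.8 0.0586
    0.08 66 [0.8403 0.5664] [0.0203 0.0688] a 9.3 0.0903
```

```bash
python3 - <<'E'
from h import *
i=cv2.imread('pics/scene.png')[130:260,100:300];j=cv2.imread('pics/side.png')[200:330,290:490]
cv2.imwrite('pics/crop.png',np.vstack([cv2.resize(i,(460,299),interpolation=2),cv2.resize(j,(460,299),interpolation=2)]))
E
```

```text
(no output)
```

View pics/crop.png

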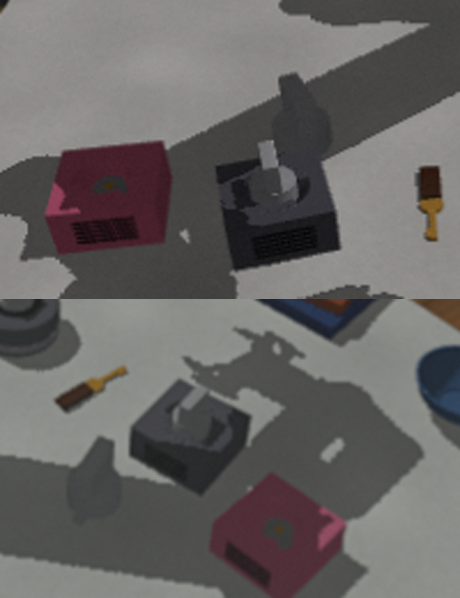

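The chime cap is near (0.51,-0.302) with its bar at about +14° yaw. The bigger loose cap at (0.37,-0.29) and the pink box are decoys. I'll move over the chime and turn clockwise 76° so the fingers close across the bar, then look with the wrist camera.

```bash
python3 -m crank '[{"dp":[-0.0756,-0.029,0],"delta_rot":[0,0,0],"fingers":1},{"dp":[-0.0756,-0.029,0],"delta_rot":[0,0,0],"fingers":1},{"dp":[-0.0756,-0.029,0],"delta_rot":[0,0,0],"fingers":1},{"dp":[-0.0756,-0.029,0],"delta_rot":[0,0,0],"fingers":1},{"dp":[-0.0756,-0.029,0],"delta_rot":[0,0,0],"fingers":1},{"dp":[-0.0756,-0.029,0],"delta_rot":[0,0,0],"fingers":1},{"dp":[-0.0756,-0.029,0],"delta_rot":[0,0,0],"fingers":1},{"dp":[-0.0756,-0.029,0],"delta_rot":[0,0,0],"fingers":1}]' 80
python3 -m crank '[{"dp":[0,0,0],"delta_rot":[0,0,0.0192],"fingers":1},{"dp":[0,0,0],"delta_rot":[0,0,0.0192],"fingers":1},{"dp":[0,0,0],"delta_rot":[0,0,0.0192],"fingers":1},{"dp":[0,0,0],"delta_rot":[0,0,0.0192],"fingers":1},{"dp":[0,0,0],"delta_rot":[0,0,0.0192],"fingers":1},{"dp":[0,0,0],"delta_rot":[0,0,0.0192],"fingers":1},{"dp":[0,0,0],"delta_rot":[0,0,0.0192],"fingers":1},{"dp":[0,0,0],"delta_rot":[0,0,0.0192],"fingers":1},{"dp":[0,0,0],"delta_rot":[0,0,0.0192],"fingers":1},{"dp":[0,0,0],"delta_rot":[0,0,0.0192],"fingers":1},{"dp":[0,0,0],"delta_rot":[0,0,0.0192],"fingers":1},{"dp":[0,0,0],"delta_rot":[0,0,0],"fingers":1}]'
cat > m.py <<'E'
from h import *
import sys
img,W=cloud('wrist');save(sys.argv[1],img)
s=manip.sense();T=R.from_quat(s['tool_rot']).as_matrix()
print(s['t'],s['tcp_pos'],'yaw y',np.degrees(np.arctan2(T[1,1],T[0,1])),'z',T[:,2],s['q'].round(2))
P=W.reshape(-1,3);P=P[np.isfinite(P[:,0])]
P=P[np.hypot(P[:,0]-.51,P[:,1]+.302)<.085]
for lo,hi in [(.044,.054),(.056,.064),(.086,.1)]:
    b=P[(P[:,2]>lo)&(P[:,2]<hi)]
    if len(b)>15:
        c,wh,a=cv2.minAreaRect(b[:,:2].astype(np.float32)); print(lo,len(b),np.round(c,4),np.round(wh,4),'a %.1f'%a,np.median(b[:,2]).round(4))
        if lo>.08: d=np.array(c)-s['tcp_pos'][:2]; print('offset tool xy mm',1000*(T[:2,:2].T@d))
E
python3 m.py w1
```

```text
t: 0.77
tcp_pos: [0.5078, -0.3038, 0.3035]
tool_rot: [0.707, 0.707, 0.0, -0.0]
force: [1.0, 0.6, 0.9]
finger_gap: 1.001
gripper_force: 0.0
t: 1.77
tcp_pos: [0.5088, -0.3022, 0.3034]
tool_rot: [0.993, 0.121, -0.0, -0.0]
force: [0.1, -0.2, -0.4]
finger_gap: 1.002
gripper_force: 0.0
1.8167 [ 0.50877165 -0.30220731  0.30346078] yaw y -75.89280524276063 z [-8.07073643e-04  7.13717500e-04 -9.99999420e-01] [-0.72  0.48  1.52 -0.    1.14  0.6 ]
0.044 7184 [ 0.5095 -0.3019] [0.1047 0.1044] a 14.5 0.0495
0.056 815 [ 0.5107 -0.3015] [0.0428 0.0443] a 14.2 0.0594
0.086 793 [ 0.51   -0.3018] [0.0438 0.0157] a 14.3 0.0913
offset tool xy mm [ 1.28958188 -0.08044429]
```

View pics/w1.png

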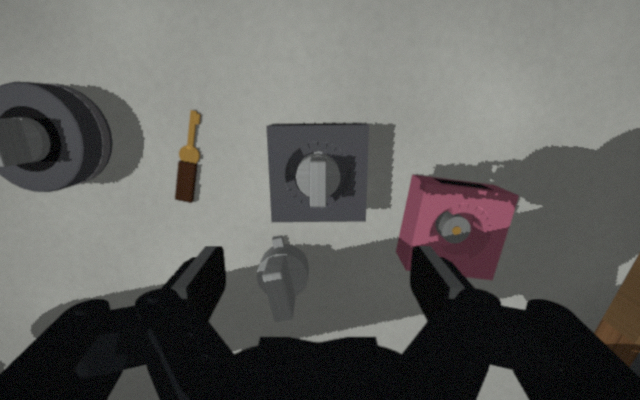

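The wrist picture shows the chime at (317,172) with its bar vertical and centred between the fingers. The bigger cap at (280,285) is clear of them. Yaw error is about 0.2° and the x offset about 1 mm. I'll descend and grip.

```bash
python3 -m crank '[{"dp":[0.002,0,0.06],"delta_rot":[0,0,0],"fingers":1},{"dp":[0,0,0.06],"delta_rot":[0,0,0],"fingers":1},{"dp":[0,0,0.06],"delta_rot":[0,0,0],"fingers":1},{"dp":[0,0,0.06],"delta_rot":[0,0,0],"fingers":1},{"dp":[0,0,0.05],"delta_rot":[0,0,0],"fingers":1},{"dp":[0,0,0.03],"delta_rot":[0,0,0],"fingers":1},{"dp":[0,0,0.01],"delta_rot":[0,0,0],"fingers":1},{"dp":[0,0,0],"delta_rot":[0,0,0],"fingers":1},{"dp":[0,0,0],"delta_rot":[0,0,0],"fingers":1}]' 80
python3 -m crank '[{"dp":[0,0,0],"delta_rot":[0,0,0],"fingers":-1},{"dp":[0,0,0],"delta_rot":[0,0,0],"fingers":-1},{"dp":[0,0,0],"delta_rot":[0,0,0],"fingers":-1},{"dp":[0,0,0],"delta_rot":[0,0,0],"fingers":-1},{"dp":[0,0,0],"delta_rot":[0,0,0],"fingers":-1},{"dp":[0,0,0],"delta_rot":[0,0,0],"fingers":-1},{"dp":[0,0,0],"delta_rot":[0,0,0],"fingers":-1},{"dp":[0,0,0],"delta_rot":[0,0,0],"fingers":-1},{"dp":[0,0,0],"delta_rot":[0,0,0],"fingers":-1},{"dp":[0,0,0],"delta_rot":[0,0,0],"fingers":-1}]' 80
```

```text
t: 2.57
tcp_pos: [0.5103, -0.3024, 0.1393]
tool_rot: [0.993, 0.122, 0.0, 0.0]
force: [-0.7, -0.2, -0.1]
finger_gap: 0.999
gripper_force: 0.0
t: 3.4
tcp_pos: [0.51, -0.3021, 0.1392]
tool_rot: [0.993, 0.122, 0.0, 0.0]
force: [-0.3, 1.3, 4.1]
finger_gap: 0.166
gripper_force: 79.7
```

```bash
python3 -m crank '[{"dp":[0,0,0.006],"delta_rot":[0,0,0],"fingers":-1},{"dp":[0,0,0.006],"delta_rot":[0,0,0],"fingers":-1},{"dp":[0,0,0.005],"delta_rot":[0,0,0],"fingers":-1},{"dp":[0,0,0],"delta_rot":[0,0,0],"fingers":-1},{"dp":[0,0,0],"delta_rot":[0,0,0],"fingers":-1},{"dp":[0,0,0],"delta_rot":[0,0,0],"fingers":-1}]' 80
python3 m.py w2
```

```text
t: 3.9
tcp_pos: [0.5101, -0.3021, 0.1312]
tool_rot: [0.993, 0.122, 0.0, 0.0]
force: [-1.2, 1.2, 7.8]
finger_gap: 0.168
gripper_force: 80.5
3.95 [ 0.5100391  -0.30210295  0.13117735] yaw y -76.02647973527372 z [ 2.48402013e-04 -1.63650828e-04 -9.99999956e-01] [-0.72  0.72  1.64  0.    0.78  0.6 ]
0.044 20982 [ 0.5091 -0.3021] [0.1051 0.105 ] a 14.5 0.0495
0.056 218 [ 0.5237 -0.2989] [0.0158 0.0376] a 13.8 0.0613
0.086 1351 [ 0.5098 -0.301 ] [0.0243 0.0565] a 13.5 0.0948
offset tool xy mm [ 0.08518905 -1.14978681]
```

View pics/w2.png

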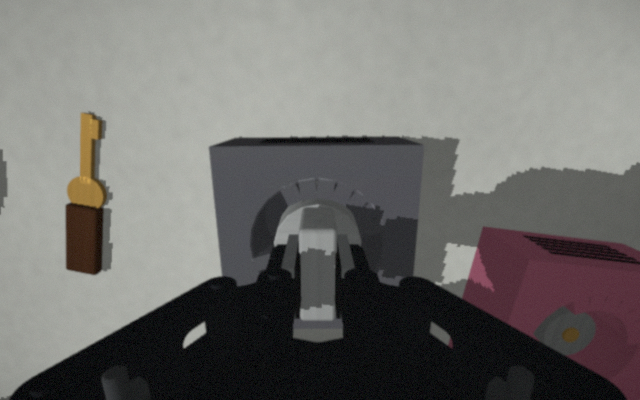

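The wrist picture shows the bar (318,270) held between the pads, with the drum still centred. I'll check the depth of the push from the depth image.

```bash
python3 - <<'E'
from h import *
img,W=cloud('wrist')
for n,(a,b,c,d) in dict(bar=(240,300,308,330),bar2=(215,222,310,328),drum=(208,230,285,295),drum2=(208,230,342,352),box=(160,175,230,400)).items():
    z=W[a:b,c:d,2];print(n,np.nanpercentile(z,[5,25,50,75,95]).round(4))
print(manip.sense()['force'])
E
```

```text
bar [0.0823 0.0828 0.0831 0.0835 0.0841]
bar2 [0.0658 0.0674 0.0698 0.0721 0.0737]
drum [0.0388 0.0501 0.0508 0.0513 0.0521]
drum2 [0.0372 0.0487 0.0507 0.0514 0.052 ]
box [0.0485 0.0491 0.0496 0.05   0.0506]
[-1.1004512   1.6205359   8.86165858]
```

The cap is 8.5 mm down. Next is the 66° anticlockwise turn.

```bash
python3 -m crank '[{"dp":[0,0,0],"delta_rot":[0,0,-0.0167],"fingers":-1},{"dp":[0,0,0],"delta_rot":[0,0,-0.0167],"fingers":-1},{"dp":[0,0,0],"delta_rot":[0,0,-0.0167],"fingers":-1},{"dp":[0,0,0],"delta_rot":[0,0,-0.0167],"fingers":-1},{"dp":[0,0,0],"delta_rot":[0,0,-0.0167],"fingers":-1},{"dp":[0,0,0],"delta_rot":[0,0,-0.0167],"fingers":-1},{"dp":[0,0,0],"delta_rot":[0,0,-0.0167],"fingers":-1},{"dp":[0,0,0],"delta_rot":[0,0,-0.0167],"fingers":-1},{"dp":[0,0,0],"delta_rot":[0,0,-0.0167],"fingers":-1},{"dp":[0,0,0],"delta_rot":[0,0,-0.0167],"fingers":-1},{"dp":[0,0,0],"delta_rot":[0,0,-0.0167],"fingers":-1},{"dp":[0,0,0],"delta_rot":[0,0,0],"fingers":-1}]' 80
python3 m.py w3
```

```text
t: 5.0
tcp_pos: [0.5111, -0.303, 0.1316]
tool_rot: [0.764, 0.645, 0.0, 0.002]
force: [-0.6, 1.4, 8.5]
finger_gap: 0.17
gripper_force: 80.4
5.05 [ 0.51102921 -0.303024    0.13161283] yaw y -9.851114852635835 z [ 0.00294872 -0.00248514 -0.99999256] [-0.72  0.72  1.64  0.    0.77 -0.55]
0.044 22227 [ 0.5092 -0.3023] [0.105 0.105] a 14.5 0.0496
0.056 204 [ 0.5136 -0.2872] [0.0116 0.0273] a 80.3 0.0607
0.086 1358 [ 0.5094 -0.3025] [0.0239 0.0514] a 80.0 0.0953
offset tool xy mm [ 0.27026575 -1.65065358]
```

View pics/w3.png

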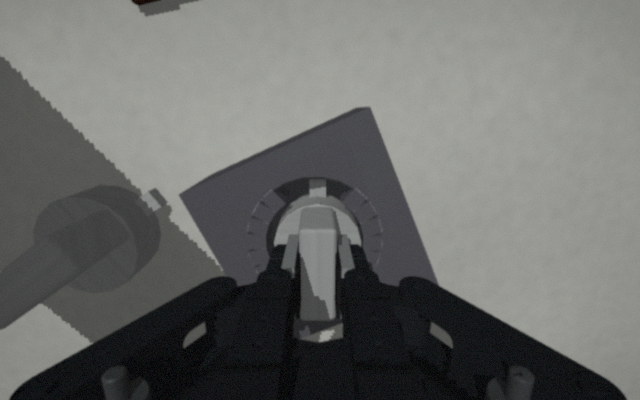

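The box is turned relative to the bar and a lug shows at (318,188) in a slot, so the cap turned with the fingers. I'll lift it straight out.

```bash
python3 -m crank '[{"dp":[0,0,-0.01],"delta_rot":[0,0,0],"fingers":-1},{"dp":[0,0,-0.015],"delta_rot":[0,0,0],"fingers":-1},{"dp":[0,0,-0.02],"delta_rot":[0,0,0],"fingers":-1},{"dp":[0,0,-0.025],"delta_rot":[0,0,0],"fingers":-1},{"dp":[0,0,-0.03],"delta_rot":[0,0,0],"fingers":-1},{"dp":[0,0,-0.04],"delta_rot":[0,0,0],"fingers":-1},{"dp":[0,0,-0.05],"delta_rot":[0,0,0],"fingers":-1},{"dp":[0,0,-0.05],"delta_rot":[0,0,0],"fingers":-1},{"dp":[0,0,-0.04],"delta_rot":[0,0,0],"fingers":-1},{"dp":[0,0,0],"delta_rot":[0,0,0],"fingers":-1},{"dp":[0,0,0],"delta_rot":[0,0,0],"fingers":-1},{"dp":[0,0,0],"delta_rot":[0,0,0],"fingers":-1}]' 80
python3 - <<'E'
from h import *
img,W=cloud('wrist');save('w4',img)
s=manip.sense();T=R.from_quat(s['tool_rot']).as_matrix()
d=np.array([.571,.3045])-s['tcp_pos'][:2];print(s['tcp_pos'],s['force'],s['gripper_force'],T,'tool xy',T[:2,:2].T@d)
E
```

```text
t: 6.05
tcp_pos: [0.509, -0.3013, 0.2689]
tool_rot: [0.765, 0.643, -0.0, -0.002]
force: [0.3, 0.4, -2.5]
finger_gap: 0.169
gripper_force: 79.0
[ 0.50889656 -0.30127235  0.2684169 ] [-0.3512575   0.87169907 -3.67376406] 78.99284362792969 [[ 0.17197383  0.9850958  -0.00335695]
 [ 0.98509889 -0.1719645   0.00289538]
 [ 0.00227495 -0.00380485 -0.99999017]] tool xy [ 0.60742584 -0.0429935 ]
```

View pics/w4.png

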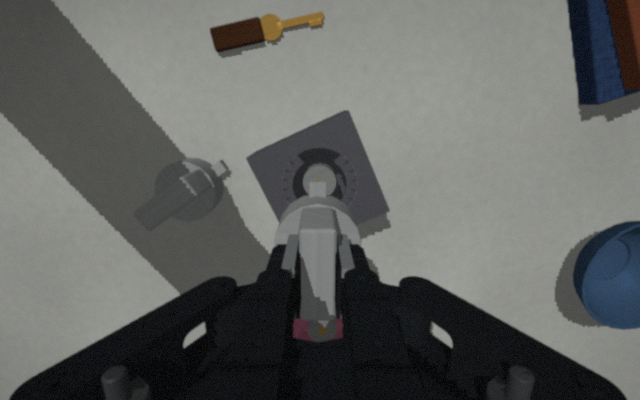

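The cap is in the fingers and clear of the open chime socket at (318,180). Now to carry it over the tray.

```bash
python3 -m crank '[{"dp":[0.03,-0.002,0],"delta_rot":[0,0,0],"fingers":-1},{"dp":[0.05,-0.004,0],"delta_rot":[0,0,0],"fingers":-1},{"dp":[0.065,-0.005,0],"delta_rot":[0,0,0],"fingers":-1},{"dp":[0.065,-0.005,0],"delta_rot":[0,0,0],"fingers":-1},{"dp":[0.065,-0.005,0],"delta_rot":[0,0,0],"fingers":-1},{"dp":[0.065,-0.005,0],"delta_rot":[0,0,0],"fingers":-1},{"dp":[0.065,-0.005,0],"delta_rot":[0,0,0],"fingers":-1},{"dp":[0.065,-0.005,0],"delta_rot":[0,0,0],"fingers":-1},{"dp":[0.065,-0.005,0],"delta_rot":[0,0,0],"fingers":-1},{"dp":[0.065,-0.005,0],"delta_rot":[0,0,0],"fingers":-1},{"dp":[0.065,-0.005,0],"delta_rot":[0,0,0],"fingers":-1},{"dp":[0.065,-0.005,0],"delta_rot":[0,0,0],"fingers":-1}]' 80
python3 -m crank '[{"dp":[0.065,-0.005,0],"delta_rot":[0,0,0],"fingers":-1},{"dp":[0.065,-0.005,0],"delta_rot":[0,0,0],"fingers":-1},{"dp":[0.065,-0.005,0],"delta_rot":[0,0,0],"fingers":-1},{"dp":[0.065,-0.005,0],"delta_rot":[0,0,0],"fingers":-1},{"dp":[0.065,-0.004,0],"delta_rot":[0,0,0],"fingers":-1},{"dp":[0.065,-0.004,0],"delta_rot":[0,0,0],"fingers":-1},{"dp":[0.05,-0.003,0],"delta_rot":[0,0,0],"fingers":-1},{"dp":[0.03,-0.002,0],"delta_rot":[0,0,0],"fingers":-1},{"dp":[0.015,0,0],"delta_rot":[0,0,0],"fingers":-1},{"dp":[0,0,0],"delta_rot":[0,0,0],"fingers":-1},{"dp":[0,0,0],"delta_rot":[0,0,0],"fingers":-1}]' 80
python3 - <<'E'
from h import *
img,W=cloud('wrist');save('w5',img)
s=manip.sense();T=R.from_quat(s['tool_rot']).as_matrix()
d=np.array([.571,.3045])-s['tcp_pos'][:2];print(s['tcp_pos'],T[:,2],'tool xy',T[:2,:2].T@d)
P=W.reshape(-1,3);P=P[np.isfinite(P[:,0])]
b=P[(abs(P[:,2]-.0205)<.006)&(np.hypot(P[:,0]-.571,P[:,1]-.3045)<.14)]
print(len(b),cv2.minAreaRect(b[:,:2].astype(np.float32)))
E
```

```text
t: 7.1
tcp_pos: [0.5437, 0.0648, 0.269]
tool_rot: [0.765, 0.644, -0.001, -0.001]
force: [0.4, -0.5, -2.7]
finger_gap: 0.173
gripper_force: 79.0
t: 8.02
tcp_pos: [0.57, 0.3033, 0.2696]
tool_rot: [0.765, 0.644, -0.001, -0.0]
force: [-0.3, 0.0, -3.1]
finger_gap: 0.167
gripper_force: 79.0
[0.57018202 0.30268074 0.26981615] [-0.00169862 -0.00136949 -0.99999762] tool xy [0.00193321 0.00049139]
3618 ((0.5711878538131714, 0.30611419677734375), (0.14930441975593567, 0.19087423384189606), 80.13837432861328)
```

View pics/w5.png

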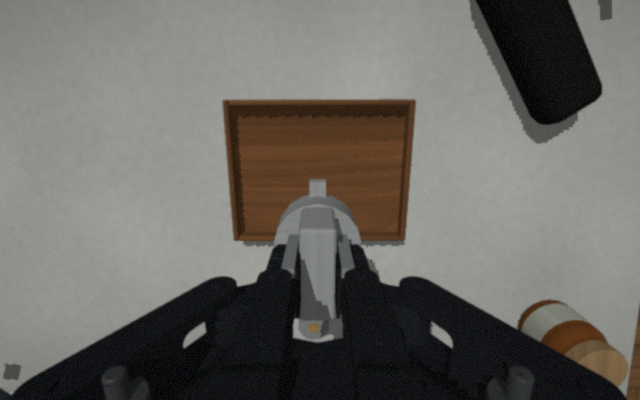

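Measurement puts the tool within 4 mm of the tray's centre, and the picture shows the cap still upright in the fingers. The tray appears at (320,170). I'll lower in stages.

```bash
python3 -m crank '[{"dp":[0,0,0.03],"delta_rot":[0,0,0],"fingers":-1},{"dp":[0,0,0.05],"delta_rot":[0,0,0],"fingers":-1},{"dp":[0,0,0.05],"delta_rot":[0,0,0],"fingers":-1},{"dp":[0,0,0.05],"delta_rot":[0,0,0],"fingers":-1},{"dp":[0,0,0.05],"delta_rot":[0,0,0],"fingers":-1},{"dp":[0,0,0.04],"delta_rot":[0,0,0],"fingers":-1},{"dp":[0,0,0.025],"delta_rot":[0,0,0],"fingers":-1},{"dp":[0,0,0.015],"delta_rot":[0,0,0],"fingers":-1},{"dp":[0,0,0],"delta_rot":[0,0,0],"fingers":-1},{"dp":[0,0,0],"delta_rot":[0,0,0],"fingers":-1},{"dp":[0,0,0],"delta_rot":[0,0,0],"fingers":-1}]' 80
python3 -m crank '[{"dp":[0,0,0.003],"delta_rot":[0,0,0],"fingers":-1},{"dp":[0,0,0.003],"delta_rot":[0,0,0],"fingers":-1},{"dp":[0,0,0],"delta_rot":[0,0,0],"fingers":-1},{"dp":[0,0,0],"delta_rot":[0,0,0],"fingers":-1}]' 80
```

```text
t: 8.98
tcp_pos: [0.5716, 0.304, 0.1169]
tool_rot: [0.766, 0.643, 0.001, 0.001]
force: [-0.4, 0.8, -1.8]
finger_gap: 0.176
gripper_force: 78.9
t: 9.32
tcp_pos: [0.5706, 0.3041, 0.1128]
tool_rot: [0.765, 0.644, 0.0, 0.0]
force: [0.1, -0.3, -2.9]
finger_gap: 0.169
gripper_force: 78.9
```

```bash
python3 -m crank '[{"dp":[0,0,0.003],"delta_rot":[0,0,0],"fingers":-1},{"dp":[0,0,0.003],"delta_rot":[0,0,0],"fingers":-1},{"dp":[0,0,0.002],"delta_rot":[0,0,0],"fingers":-1},{"dp":[0,0,0],"delta_rot":[0,0,0],"fingers":-1},{"dp":[0,0,0],"delta_rot":[0,0,0],"fingers":-1}]' 80
python3 -m crank '[{"dp":[0,0,0.001],"delta_rot":[0,0,0],"fingers":-1},{"dp":[0,0,0],"delta_rot":[0,0,0],"fingers":-1},{"dp":[0,0,0],"delta_rot":[0,0,0],"fingers":-1}]' 80
```

```text
t: 9.73
tcp_pos: [0.5705, 0.3039, 0.1082]
tool_rot: [0.766, 0.643, -0.0, -0.0]
force: [-0.2, -0.3, -3.0]
finger_gap: 0.172
gripper_force: 78.9
t: 9.98
tcp_pos: [0.5706, 0.304, 0.1079]
tool_rot: [0.765, 0.643, 0.0, -0.0]
force: [-0.1, 0.5, -2.2]
finger_gap: 0.168
gripper_force: 78.9
```

```bash
python3 -m crank '[{"dp":[0,0,0.002],"delta_rot":[0,0,0],"fingers":-1},{"dp":[0,0,0],"delta_rot":[0,0,0],"fingers":-1},{"dp":[0,0,0],"delta_rot":[0,0,0],"fingers":-1}]' 80
python3 -m crank '[{"dp":[0,0,0.002],"delta_rot":[0,0,0],"fingers":-1},{"dp":[0,0,0],"delta_rot":[0,0,0],"fingers":-1},{"dp":[0,0,0],"delta_rot":[0,0,0],"fingers":-1}]' 80
python3 - <<'E'
from h import *
img,W=cloud('wrist')
print('bar top z',np.nanmedian(W[240:300,308:330,2]),manip.sense()['force'])
E
```

```text
t: 10.23
tcp_pos: [0.5706, 0.304, 0.1076]
tool_rot: [0.765, 0.643, 0.0, 0.0]
force: [-1.3, -0.3, 3.9]
finger_gap: 0.173
gripper_force: 79.4
t: 10.48
tcp_pos: [0.5706, 0.304, 0.1076]
tool_rot: [0.765, 0.644, 0.0, 0.0]
force: [-2.7, -1.4, 9.0]
finger_gap: 0.174
gripper_force: 80.6
bar top z 0.059553384766989854 [-3.61608014 -0.36429158  9.49370731]
```

The cap is seated (bar top 59.6 mm, expected 60). I'll ease off slightly and release.

```bash
python3 -m crank '[{"dp":[0,0,-0.002],"delta_rot":[0,0,0],"fingers":-1},{"dp":[0,0,0],"delta_rot":[0,0,0],"fingers":-0.4},{"dp":[0,0,0],"delta_rot":[0,0,0],"fingers":-0.2},{"dp":[0,0,0],"delta_rot":[0,0,0],"fingers":0.2},{"dp":[0,0,0],"delta_rot":[0,0,0],"fingers":0.6},{"dp":[0,0,0],"delta_rot":[0,0,0],"fingers":1},{"dp":[0,0,0],"delta_rot":[0,0,0],"fingers":1},{"dp":[0,0,0],"delta_rot":[0,0,0],"fingers":1},{"dp":[0,0,0],"delta_rot":[0,0,0],"fingers":1},{"dp":[0,0,0],"delta_rot":[0,0,0],"fingers":1}]' 20
python3 -m crank '[{"dp":[0,0,-0.02],"delta_rot":[0,0,0],"fingers":1},{"dp":[0,0,-0.04],"delta_rot":[0,0,0],"fingers":1},{"dp":[0,0,-0.06],"delta_rot":[0,0,0],"fingers":1},{"dp":[0,0,-0.06],"delta_rot":[0,0,0],"fingers":1},{"dp":[0,0,-0.06],"delta_rot":[0,0,0],"fingers":1},{"dp":[0,0,-0.06],"delta_rot":[0,0,0],"fingers":1},{"dp":[0,0,-0.04],"delta_rot":[0,0,0],"fingers":1},{"dp":[0,0,0],"delta_rot":[0,0,0],"fingers":1},{"dp":[0,0,0],"delta_rot":[0,0,0],"fingers":1},{"dp":[0,0,0],"delta_rot":[0,0,0],"fingers":1}]'
python3 - <<'E'
from h import *
img,W=cloud('wrist');save('w6',img)
P=W.reshape(-1,3);P=P[np.isfinite(P[:,0])];P=P[np.hypot(P[:,0]-.571,P[:,1]-.305)<.07]
for lo,hi in [(.022,.034),(.055,.065)]:
    b=P[(P[:,2]>lo)&(P[:,2]<hi)];print(cv2.minAreaRect(b[:,:2].astype(np.float32)),np.percentile(b[:,2],[5,50,95]))
E
```

```text
t: 11.37
tcp_pos: [0.5705, 0.304, 0.1069]
tool_rot: [0.765, 0.643, -0.0, -0.0]
force: [0.0, 0.3, 0.1]
finger_gap: 1.003
gripper_force: 0.0
t: 12.2
tcp_pos: [0.5698, 0.3037, 0.2764]
tool_rot: [0.765, 0.643, -0.001, -0.0]
force: [0.2, -0.0, 0.2]
finger_gap: 1.001
gripper_force: 0.0
((0.5681134462356567, 0.28125929832458496), (0.0910208597779274, 0.04499892145395279), 84.32023620605469) [0.02603002 0.02741121 0.0286989 ]
((0.5708199143409729, 0.304417222738266), (0.043352942913770676, 0.015188276767730713), 79.81712341308594) [0.05795484 0.0594194  0.06053431]
```

View pics/w6.png

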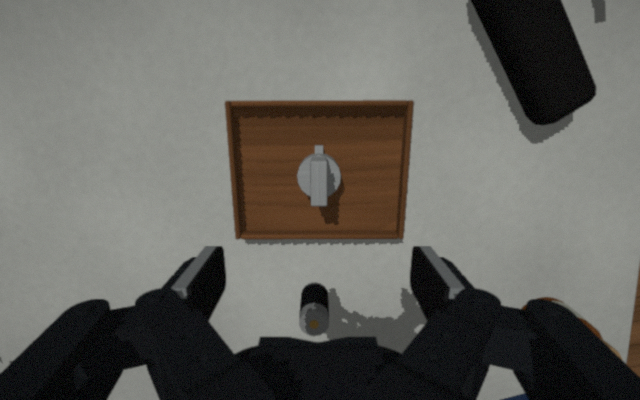

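The cap stands upright at (318,177) in the middle of the tray, and the gripper is clear of it. Handing in.

```bash
python3 -c "
from station import manip
print(manip.sign_off())"
```

```text
the job is handed in; nothing more can be done
None
```

The chime's cap was pushed down, turned, lifted off and set upright in the middle of the key tray without going near the night light; I handed the job in at about 12 s, and no verdict was shown.

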